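# Hang the stage gauge back on its hook, ruled face outward

### The arm

A 6-joint arm with a two-finger parallel gripper is mounted at the origin on the work surface. World frame = base frame: x ahead of the robot, y to its left, z up, the work surface at z = 0. Lengths are in m, angles in degrees, forces in N, time in s.
With the tool pointing down it reaches from about 0.35 to 0.875 m from the base axis. Payload 4.2 kg.
Tool frame: the origin (TCP) lies midway between the tips of the shut fingers; the grasp point (between the pads) lies 19 mm behind it; z points along the fingers, y is the direction in which the jaws open and shut (so a half turn about z gives the same grasp; the last joint's range is limited). The gripper opens to 87 mm and grips with 3 to 60 N. Pads are 19 mm wide; open, the fingers measure 117 mm over their backs; the gripper's body (75 mm by 190 mm) begins 51 mm behind the grasp point.
Start: joints at [-49.698, 22.042, 0.453, 0, -68.411, -14.817], TCP at [0.269, -0.564, 0.223] pointing down, gripper open.
Joint ranges: [-179.83, 179.83], [-69.29, 118.12], [-61.27, 80.66], [-181.25, 117.63], [-171.15, -9.14], [-177.46, 177.46]. Speed limits (degrees/s): [159.86, 159.86, 180, 180, 180, 180].

### API

Orientations are given as a 3x3 rotation matrix whose columns are the frame's x, y, z axes.
In Python, from station import r gives the robot as it stands.
- The arm moves only by the tool play_rows, never from a script. Its argument "commands" is a list that holds one entry, the list of rows, each a list of 7 numbers: the shift along the world's x, y, z in m, then the turn, a rotation vector about the world's x, y, z in rad, then the closure, from 0 (fully open) to 1 (shut). A call has 1 to 5 rows; each row is the pose to reach, as a shift and turn from the pose commanded when the call began; what a row does not reach only later rows make up. A row lasts 1/10 s, in which the tool goes at most 50 mm and 8.59 degrees, less where a joint would pass 70% of its speed; a pose out of reach is approached as far as the arm can. A call with a gripper value outside its range is refused whole. The fingers move at their own pace and stop on an object; the grip force is fixed at half the most. Time passes only in rows, so rows that repeat a pose let the fingers close. It gives the time, the measured TCP pose, the force and the opening at its end, in the units of the state.
- r.sense(): the state, without advancing time (a new reading comes with each control period).
- r.capture(name): name is "side" or "top" or "wrist"; returns a dict with "image" (480x640x3 uint8, red, green, blue), "range_z" (480x640 float32, m along the optical axis (not along the pixel's ray), 0 where there is no reading), "intrinsics" (3x3 intrinsics, pixels), "k1" (the pictures are not rectified: a ray, as slopes to the right and down, at radius r is drawn at 1 + k1 r^2 times it, then the intrinsics apply), "extrinsics" (4x4, takes a point from camera to world coordinates); the wrist camera has in their place "mount" (4x4, takes a point from camera to tool coordinates, whose origin is the TCP and whose axes are the flange's). Camera axes: x right, y up, looking along -z (the intrinsics and any distortion apply to the point x, -y, -z); pixel columns grow to the right and rows downward; lengths in m; the calibration is good to about 2 mm. A picture is of the moment at which its call begins: read the wrist's pose just before it.
- r.finish_job(): hands the job in, once; it reports no verdict.
The state is a dict: "time_s": time; "joints": joint angles; "joint_velocities": joint speeds; "effort": joint torques, N m; "tcp_pos": TCP position; "ee_rot": TCP orientation; "wrist_force": force on the tool from outside, world axes, zero at the start; "moment": the same for the moment, N m; "gripper_width": opening from 0.0 (shut) to 1.0 (fully open).
Only numpy, scipy, OpenCV 4.12 (cv2) and the standard library are available. Lean on these libraries where they do the work, as an engineer would, in place of code of your own. Each camera call takes 0.05 s, during which the arm holds its last target. There are 200 camera calls.

### The job

Take the graduated gauge plate out of its bench holder and hang it by its eye on the flat hook of the stand, with the ruled face outward (away from the stand's post) and the plate slid right back against the hook's carriage, then let go. Someone has moved the hook up or down its post, so feel for its height and work gently, never forcing the plate or your fingers against the stand. Leave the well plate, the bottle and the dish where they are.

Things in the scene. Friction and masses are not known exactly. Their poses are not given: they have to be found in the camera images.
- gauge: aluminium gauge plate, 8 mm thick (its x), 60 wide (y), 150 tall (z), 125 to 255 g. Origin: centre of its bottom edge, z up. +x points out of the ruled face (black graduations up to 74 mm above the bottom edge); the other face is plain. It starts upright in the holder's slot, ruled face well away from the hook's direction: turn it about the vertical, regrasping if the wrist cannot go that far
- gauge_eye (a point): centre of the gauge's eye: a rectangular hole right through, 18 mm wide, 22 mm high, on the centre line, from 84 to 106 mm above the bottom edge. Above it are 44 mm of plain plate to hold, across its faces (8 mm) or its side edges (60 mm). Axes as the gauge
- gauge_face (a point): point on the gauge's ruled face, 115 mm above its bottom edge, on the centre line
- gauge_back (a point): point on the gauge's plain face, 115 mm above its bottom edge, on the centre line
- holder: grey plastic block 60 mm (x) by 100 mm (y) by 42 mm high, fixed to the bench, with one slot along its y, 11 mm by 64 mm and 30 mm deep (slot floor 12 mm above the bench). Origin: centre of its underside. The gauge stands in the slot, facing the holder's -x
- stand: hook stand, fixed to the bench. Origin: on the bench straight below the front face of its black carriage block (x = 0); +x is the way the hook points (outward), z up. Dark steel base 12 mm thick (x -100 to 30 mm, y +-55 mm); aluminium post (x -36 to -20 mm, top at 130 mm); carriage on it 36 mm wide, 58 tall, its top 4 mm above the hook blade's top. Keep forces on the stand below 25 N
- hook_low (a point): fixed point of the stand, 128 mm above the bench at stand x = 15 mm: middle of the hook blade's top if the carriage were at its lowest. The carriage is firmly clamped 0 to 36 mm higher than that: the blade's true height is NOT tracked, find it by touch or sight. The blade is sprung: it sinks about 1 mm per 1.2 N of load, 7 mm at most, and springs back
- hook_line (a point): fixed point of the stand at x = 36 mm, 128 mm up, below or at the hook's tip. Hook: flat steel blade from the carriage along +x, 10 mm wide (y +-5), 6 mm thick, 30 mm long, then an upturned lip from x = 30 to 36 mm, its top 12 mm above the blade's top. Hung right, the eye's upper edge rests on the blade and the gauge's plain face lies against the carriage (x = 0)
- well_plate: bystander: clear six-well plate 85 x 127 x 20 mm, loose; origin under its centre
- media_bottle: bystander: amber bottle, 56 mm across and 100 mm high, loose; origin under its centre
- petri_dish: bystander: clear dish, 90 mm across and 15 mm high, loose; origin under its centre
There are look-alikes about, which are no part of the job. What is shaped like the stand but blue or pink is not meant.

How it is judged (in metres and radians):
On the way, in this order (a step that is already met when the one before it is completed fails the run):
1. the gauge is lifted out of the holder (bottom edge over 50 mm up) (height (world z) of gauge above 0.05 m and contact force between gauge and holder below 0.1 N), for 0.1 s.
2. the hook's blade is through the eye and bears on the gauge (x of gauge_eye in the frame of stand between 0 and 0.029 m and y of gauge_eye in the frame of stand between -0.006 and 0.006 m and z of gauge_eye in the frame of stand between 0.108 and 0.158 m and contact force between gauge and stand above 0.4 N), for 0.1 s.
At the end, for the whole second after the job is handed in: The gauge hangs at rest by its eye on the hook's blade (eye over the blade, blade bearing it), ruled face outward with its plain back within 4 mm of the carriage's front face, upright within 0.12 rad and square to the hook within 0.15 rad, released (all of step 2 and x of gauge_face in the frame of stand above 0.0055 m and x of gauge_back in the frame of stand below 0.004 m and angle between gauge's own z axis and vertical below 0.12 rad and angle between the x axis of gauge and the x axis of stand, either way round below 0.15 rad and linear speed of gauge below 0.02 m/s and angular speed of gauge below 0.2 rad/s and contact force between gauge and the fingers below 0.05 N and contact force between gauge and holder below 0.05 N); the robot touches nothing.
It fails at once if the gauge is forced against the stand (over 25 N) (contact force between gauge and stand above 25 N).
It fails at once if the robot presses on the stand with over 25 N (contact force between any of the arm, the fingers and stand above 25 N).
It fails at once if the well plate is moved by over 20 mm (distance of well_plate from where it was at the start of the episode above 0.02 m).
It fails at once if the media bottle is moved by over 20 mm (distance of media_bottle from where it was at the start of the episode above 0.02 m).
It fails at once if the petri dish is moved by over 20 mm (distance of petri_dish from where it was at the start of the episode above 0.02 m).
It also fails if it takes over 69 s, if anything falls off the work surface, if the arm or the gripper's body presses on something with over 40 N, if the wrist force passes 120 N, or if a joint passes its speed limit or range.

## Working session

There is one attempt and no reset: what is moved stays moved. The work goes in short steps, Python scripts to look and compute and a tool call to move; the robot and the scene stay as the last step left them, time stands still between calls to the robot, and variables do not carry over. Pictures are saved under pics/ and viewed, about 8 in all and at most 12, crops included, and the job is handed in when it is done.

Besides the shell and the picture viewer there is one more tool, called after "Call:" by a JSON object that holds its "fn" and its "kwargs". play_rows: Moves the arm, as the interface text tells. Its arguments: {"type":"object","properties":{"commands":{"type":"array","items":{"type":"array","items":{"type":"array","items":{"type":"number"}}}}},"required":["commands"]}

```bash
mkdir -p pics; ls
cat > h.py <<'E'
import numpy as np, cv2
from station import r
def cap(n):
    s=r.sense(); c=r.capture(n)
    if n=="wrist":
        T=np.eye(4); T[:3,:3]=np.array(s["ee_rot"]); T[:3,3]=s["tcp_pos"]; E=T@np.array(c["mount"])
    else: E=np.array(c["extrinsics"])
    c["E"]=E; return c
def rays(c,uv):
    K=np.array(c["intrinsics"]); k=c["k1"]; D=np.array([k,0,0,0],float)
    # drawn = (1+k1 r^2)*slope == cv2 radial model
    p=cv2.undistortPoints(np.array(uv,float).reshape(-1,1,2),K,D).reshape(-1,2)
    d=np.c_[p[:,0],-p[:,1],-np.ones(len(p))]
    return c["E"][:3,3], d@c["E"][:3,:3].T
def onplane(c,uv,z):
    o,d=rays(c,uv); t=(z-o[2])/d[:,2]; return o+d*t[:,None]
def pts(c,uv):
    uv=np.array(uv,int); o,d=rays(c,uv); z=c["range_z"][uv[:,1],uv[:,0]]; return o+d*z[:,None]
def proj(c,P):
    P=np.atleast_2d(P); q=(P-c["E"][:3,3])@c["E"][:3,:3]
    return cv2.projectPoints(np.c_[q[:,0],-q[:,1],-q[:,2]],np.zeros(3),np.zeros(3),np.array(c["intrinsics"]),np.array([c["k1"],0,0,0],float))[0].reshape(-1,2)
def save(c,f): cv2.imwrite("pics/"+f,c["image"][:,:,::-1])
E
python3 - <<'E'
from h import *
for n in("top","side"):
    c=cap(n); save(c,n+"0.png"); np.savez(n+"0.npz",**{k:c[k] for k in("image","range_z","intrinsics","k1","E")}); print(n,c["E"].round(3).tolist(),c["k1"],np.array(c["intrinsics"]).tolist())
print(r.sense())
E
```

```text
pics
top [[0.004, 0.994, -0.109, 0.469], [-1.0, 0.005, 0.01, 0.086], [0.011, 0.109, 0.994, 1.088], [0.0, 0.0, 0.0, 1.0]] -0.03711942159471534 [[523.2442158598672, 0.0, 321.9880734105524], [0.0, 523.2442158598672, 234.63093398299046], [0.0, 0.0, 1.0]]
side [[-0.981, 0.13, -0.142, 0.474], [-0.192, -0.67, 0.717, 0.646], [-0.002, 0.731, 0.683, 0.653], [0.0, 0.0, 0.0, 1.0]] -0.10961946518963561 [[464.31975273289487, 0.0, 319.25895976969036], [0.0, 464.31975273289487, 245.37215880712543], [0.0, 0.0, 1.0]]
{'time_s': 0.1, 'joints': array([-4.96998269e+01,  2.20858489e+01,  3.88682121e-01, -2.40699658e-02,
       -6.84111590e+01, -1.48174450e+01]), 'joint_velocities': array([-0.02565515, -0.1780913 ,  0.14527626,  0.09151244, -0.0326886 ,
       -0.05653588]), 'effort': array([-3.62868550e-04, -3.91689634e+01,  1.87934196e+01,  4.23186466e+00,
        1.34513149e-02, -8.77014395e-05]), 'tcp_pos': array([ 0.26869299, -0.56371034,  0.22158489]), 'ee_rot': array([[-9.02781624e-01, -4.30098227e-01, -9.24911767e-04],
       [-4.30099208e-01,  9.02780039e-01,  1.69456071e-03],
       [ 1.06164327e-04,  1.92762208e-03, -9.99998136e-01]]), 'wrist_force': array([-0.34526981, -0.10031721,  0.39972568]), 'moment': array([-0.03754986,  0.05924574,  0.00616713]), 'gripper_width': 0.9990702414237318}
```

View pics/top0.png

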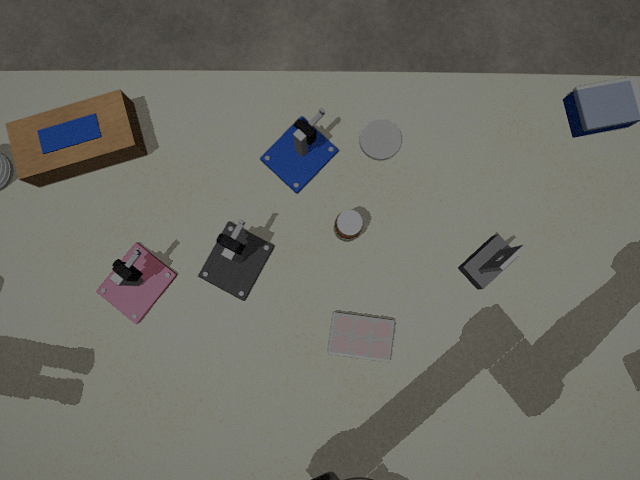

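View pics/side0.png

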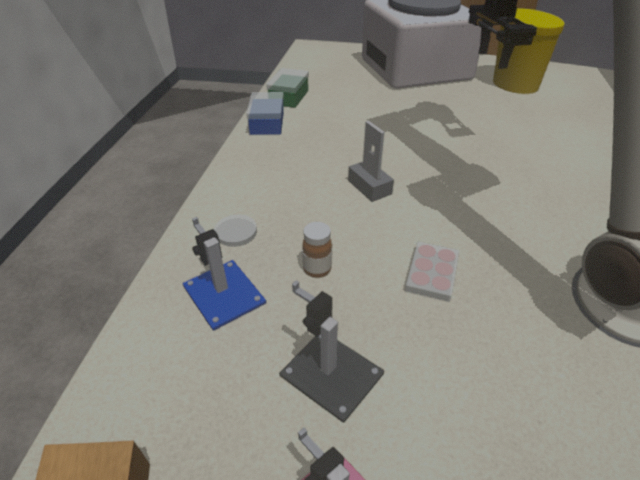

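Top view: the dark stand is at (236,260). Its look-alikes are the blue stand at (300,153) and the pink one at (136,282), and I choose the dark one. The grey holder with the gauge is at (490,260), the bottle at (348,222), the well plate at (362,335) and the dish at (381,140). In the side view the dark stand is at (325,340), with its hook tip at (295,287), and the gauge is at (373,150).

```bash
cat > m.py <<'E'
from h import *
for n in("top","side"):
    c=dict(np.load(n+"0.npz")); c["k1"]=float(c["k1"])
    v,u=np.mgrid[0:480,0:640]; uv=np.c_[u.ravel(),v.ravel()]
    P=pts(c,uv).reshape(480,640,3); ok=c["range_z"]>0
    print(n,"bench z",np.median(P[ok&(np.abs(P[:,:,2])<.02)][:,2]))
    t=dict(top=((190,215,290,305),(455,228,526,292)),side=((275,275,390,420),(345,118,396,200)))[n]
    for nm,(a,b,cc,d) in zip(("stand","gauge"),t):
        Q=P[b:d,a:cc].reshape(-1,3); Q=Q[ok[b:d,a:cc].ravel()]
        h=np.histogram(Q[:,2],bins=np.arange(-.01,.22,.01)); print(nm,h[0].tolist())
        for lo,hi in ((.006,.019),(.036,.048),(.05,.2)) if nm=="gauge" else ((.006,.019),(.08,.3)):
            q=Q[(Q[:,2]>lo)&(Q[:,2]<hi)]
            if len(q)>8:
                ctr,wh,ang=cv2.minAreaRect((q[:,:2]*1000).astype(np.float32)); print(lo,hi,len(q),np.round(ctr,1),np.round(wh,1),round(ang,1),"zmax",q[:,2].max().round(4))
    if n=="top":
        g=cv2.resize(c["image"][225:300,450:530],None,fx=6,fy=6,interpolation=cv2.INTER_CUBIC); s=cv2.resize(c["image"][205:305,190:290],None,fx=4.5,fy=4.5)
        A=np.zeros((450,930,3),np.uint8);A[:,:480]=g;A[:,480:]=s;A=cv2.resize(A,(800,387));cv2.imwrite("pics/crop1.png",A[:,:,::-1])
E
python3 m.py
```

```text
top bench z -0.0002145630757892647
stand [3173, 3009, 2157, 8, 4, 8, 6, 6, 9, 8, 6, 7, 18, 74, 51, 34, 71, 293, 17, 0, 0, 0]
0.006 0.019 2794 [524.7 236.4] [143.4 130.6] 61.9 zmax 0.0184
0.08 0.3 579 [561.1 234. ] [49.4 66.9] 31.1 zmax 0.1758
gauge [1470, 1291, 64, 68, 263, 819, 30, 34, 34, 37, 43, 36, 34, 36, 41, 43, 56, 134, 0, 0, 0, 0]
0.006 0.019 93 [ 539.  -276.1] [121.4 138.2] 1.3 zmax 0.0189
0.036 0.048 1022 [ 531.8 -265.8] [ 61.2 103.1] 41.6 zmax 0.0478
0.05 0.2 558 [ 531.6 -265. ] [ 9.5 61.5] 42.8 zmax 0.1654
side bench z -0.0002959357631759918
stand [6660, 4095, 3944, 62, 59, 57, 56, 61, 64, 66, 69, 79, 110, 233, 118, 194, 212, 444, 26, 0, 0, 0]
0.006 0.019 4451 [569.5 201.5] [153.3 288.1] 35.4 zmax 0.019
0.08 0.3 1551 [560.1 237.2] [50.  68.8] 31.0 zmax 0.1736
gauge [1370, 956, 169, 161, 189, 462, 69, 63, 63, 69, 81, 64, 62, 83, 76, 88, 84, 58, 0, 0, 0, 0]
0.006 0.019 207 [ 539.6 -239.5] [ 54.  115.3] 72.2 zmax 0.019
0.036 0.048 545 [ 531.7 -263.2] [ 61.8 105.4] 43.0 zmax 0.0475
0.05 0.2 860 [ 532.3 -262.7] [12.9 67. ] 41.3 zmax 0.1633
```

View pics/crop1.png

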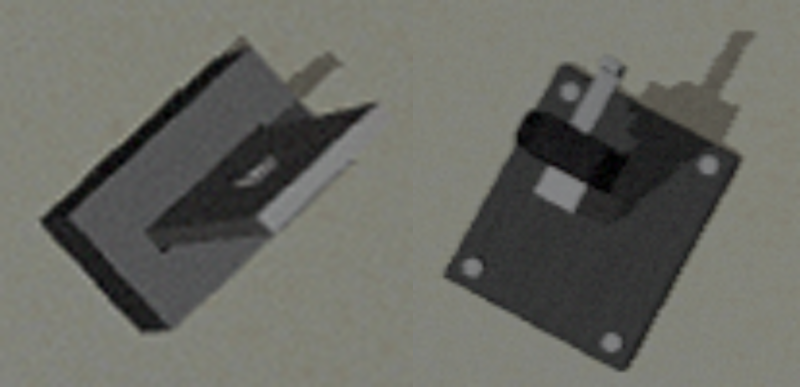

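The left crop shows the gauge in the grey holder, with its eye at about (255,172). The right crop shows the dark stand with its hook pointing up-right, tip at (612,65). Next I measure the base accurately and zoom the side view to see which face is ruled.

```bash
cat > m2.py <<'E'
from h import *
L=lambda n:(lambda c:(c.__setitem__("k1",float(c["k1"])),c)[1])(dict(np.load(n+"0.npz")))
c=L("top"); s=L("side")
v,u=np.mgrid[0:480,0:640]; uv=np.c_[u.ravel(),v.ravel()]
# base: dark & unsaturated, in top
for n,cam,(a,b,cc,d) in(("top",c,(190,215,290,305)),("side",s,(270,330,395,420))):
    im=cam["image"].astype(int); g=im.max(2); P=pts(cam,uv).reshape(480,640,3)
    sub=im[b:d,a:cc]; print("dark levels",np.percentile(sub.max(2),[5,20,40,60,80]))
    m=np.zeros((480,640),np.uint8); m[b:d,a:cc]=(g[b:d,a:cc]<80)*255
    m=cv2.morphologyEx(m,cv2.MORPH_CLOSE,np.ones((5,5)))
    cs=max(cv2.findContours(m,0,cv2.CHAIN_APPROX_NONE)[0],key=cv2.contourArea)
    q=onplane(cam,cs.reshape(-1,2),.012); ctr,wh,ang=cv2.minAreaRect((q[:,:2]*1000).astype(np.float32))
    print(n,"base",np.round(ctr,1),np.round(wh,1),round(ang,1))
    w=P[b-60:d,a:cc].reshape(-1,3); lv=g[b-60:d,a:cc].ravel()
    k=(w[:,2]>.1); w=w[k]; lv=lv[k]
    np.save(n+"hi.npy",np.c_[w,lv])
# gauge
for n,cam,(a,b,cc,d) in(("top",c,(455,228,526,292)),("side",s,(345,118,396,200))):
    P=pts(cam,uv).reshape(480,640,3)[b:d,a:cc].reshape(-1,3); g=P[(P[:,2]>.055)&(P[:,2]<.155)]
    print(n,cv2.fitLine(g[:,:2].astype(np.float32),cv2.DIST_HUBER,0,.001,.001).ravel().round(3), len(g))
z=cv2.resize(s["image"][112:205,335:400],None,fx=6,fy=6,interpolation=cv2.INTER_CUBIC)
z=cv2.convertScaleAbs(z,alpha=1.5)
w=cv2.resize(s["image"][275:385,280:390],(558,558)); A=np.hstack([z,w]) if len(z)==558 else z
cv2.imwrite("pics/crop2.png",cv2.resize(A,(800,int(800*A.shape[0]/A.shape[1])))[:,:,::-1])
E
python3 m2.py
```

```text
dark levels [ 33.  53. 108. 129. 131.]
top base [538.4 249.2] [112.8 142.5] 62.0
dark levels [ 71.  75.  89. 159. 161.]
side base [540.  253.1] [108.3 145.7] 62.4
top [ 0.677 -0.736  0.537 -0.265] 370
side [ 0.676 -0.737  0.533 -0.259] 725
```

View pics/crop2.png

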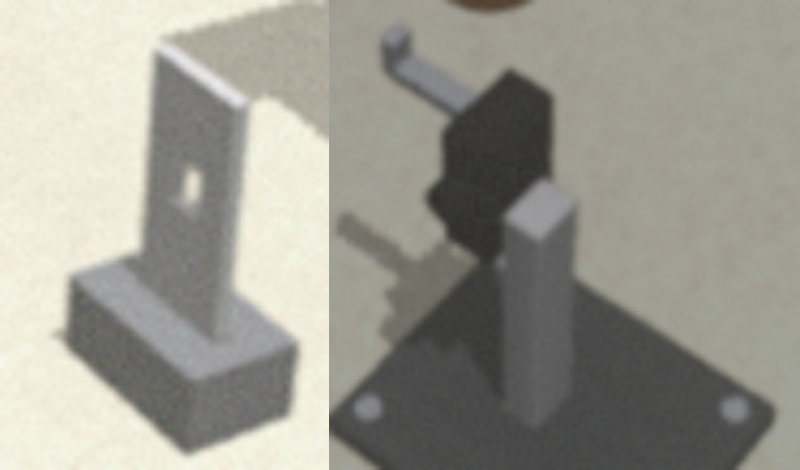

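The face towards the side camera is plain, with no graduations, and its normal points about +42.6°. The ruled face therefore points about -137.4°. The hook points about -28°, so the gauge needs a +109.5° turn, which the wrist range seems to allow. Now I move to hover over the gauge.

Call:
{"fn": "play_rows", "kwargs": {"commands": [[[0.03,0.034,0.01,0,0,-0.142,0],[0.06,0.068,0.02,0,0,-0.284,0],[0.09,0.102,0.03,0,0,-0.426,0],[0.12,0.136,0.04,0,0,-0.568,0],[0.15,0.17,0.045,0,0,-0.71,0]]]}}

```text
time_s: 0.6
tcp_pos: [0.4191, -0.3938, 0.268]
ee_rot: [[-0.965, 0.264, 0.001], [0.264, 0.965, -0.0], [-0.001, -0.0, -1.0]]
wrist_force: [0.6, -1.3, -0.1]
gripper_width: 1.002
```

Call:
{"fn": "play_rows", "kwargs": {"commands": [[[0.03,0.034,0,0,0,-0.142,0],[0.06,0.068,0,0,0,-0.284,0],[0.09,0.102,0,0,0,-0.426,0],[0.115,0.132,0,0,0,-0.562,0],[0.115,0.132,0,0,0,-0.562,0]]]}}

```text
time_s: 1.1
tcp_pos: [0.5355, -0.2598, 0.2663]
ee_rot: [[-0.682, 0.731, -0.001], [0.731, 0.682, 0.001], [0.001, 0.0, -1.0]]
wrist_force: [-0.2, 0.2, -0.4]
gripper_width: 1.0
```

```bash
cat > m3.py <<'E'
from h import *
s=r.sense(); print(s["tcp_pos"].round(4),s["ee_rot"].round(3).tolist(),s["joints"].round(1),s["time_s"])
c=cap("wrist"); save(c,"w1.png"); np.savez("w1.npz",**{k:c[k] for k in("image","range_z","intrinsics","k1","E")})
v,u=np.mgrid[0:480,0:640]; P=pts(c,np.c_[u.ravel(),v.ravel()]); ok=c["range_z"].ravel()>0
near=ok&(np.hypot(P[:,0]-.535,P[:,1]+.263)<.06)
t=P[near&(P[:,2]>.154)&(P[:,2]<.17)]; print(len(t),t.mean(0) if len(t) else "",cv2.minAreaRect((t[:,:2]*1000).astype(np.float32)) if len(t)>5 else "")
b=P[near&(P[:,2]>.05)&(P[:,2]<.15)]; print("body",len(b),b.mean(0) if len(b) else "")
for n in("top","side"):
    h=np.load(n+"hi.npy"); d=np.array([np.cos(np.radians(-28)),np.sin(np.radians(-28))]); 
    l=h[:,:2]@d; e=h[:,:2]@np.array([-d[1],d[0]])
    print(n,"light z/along/lat:"); 
    for k in np.argsort(l)[::max(1,len(l)//30)]: print((l[k]*1e3).round(1),(e[k]*1e3).round(1),(h[k,2]*1e3).round(1),int(h[k,3]),end=" | ")
    print()
E
python3 m3.py
```

```text
[ 0.5355 -0.2598  0.2663] [[-0.682, 0.731, -0.001], [0.731, 0.682, 0.001], [0.001, 0.0, -1.0]] [ -10.3   17.6    0.2   -0.   -72.7 -126.7] 1.1
1041 [ 0.53298528 -0.26357007  0.16096652] ((534.298828125, -264.812255859375), (7.948453426361084, 60.23456954956055), 42.3948974609375)
body 225 [ 0.51421575 -0.24273898  0.10813873]
top light z/along/lat:
351.3 472.7 123.6 100 | 354.2 462.6 129.8 121 | 356.8 480.9 129.7 133 | 359.4 476.6 127.2 132 | 362.0 471.3 129.2 131 | 364.7 466.1 131.3 131 | 367.3 486.4 161.9 18 | 368.8 464.6 163.4 31 | 370.0 454.0 120.8 14 | 371.3 459.6 164.9 32 | 372.5 498.8 146.3 9 | 373.8 295.9 1087.7 25 | 373.8 295.9 1087.7 131 | 373.8 295.9 1087.7 53 | 373.8 295.9 1087.7 135 | 374.8 453.8 138.2 12 | 376.0 484.4 165.8 28 | 377.3 454.1 132.6 0 | 378.5 457.7 163.8 30 | 379.8 495.9 150.4 1 | 381.0 454.0 158.4 7 | 382.3 461.7 164.6 25 | 383.5 454.0 153.9 0 | 384.8 457.5 162.2 25 | 386.1 465.7 165.8 16 | 387.7 467.4 161.2 63 | 393.3 468.8 159.4 110 | 399.3 475.8 162.1 123 | 405.1 473.4 159.3 120 | 411.0 467.0 155.9 55 | 416.4 467.2 160.8 97 | 421.2 470.1 172.4 115 | 
side light z/along/lat:
115.5 792.5 652.7 90 | 115.5 792.5 652.7 79 | 349.4 472.9 117.5 99 | 350.2 478.4 101.1 97 | 351.3 484.3 123.3 97 | 354.4 485.0 128.4 110 | 357.5 483.4 128.7 138 | 360.8 474.7 128.5 157 | 364.3 474.8 128.0 150 | 365.2 489.2 135.1 53 | 365.5 484.5 123.0 64 | 365.8 466.3 138.9 53 | 365.9 473.1 160.5 56 | 366.1 456.7 138.3 124 | 366.4 474.5 128.3 100 | 367.0 500.0 142.4 50 | 368.1 494.3 144.6 51 | 369.5 466.5 164.4 58 | 370.9 501.7 138.7 53 | 372.3 488.9 166.3 57 | 374.1 491.1 156.4 58 | 375.6 478.5 162.5 63 | 377.4 469.9 165.9 62 | 379.3 469.7 164.4 57 | 380.8 491.4 162.2 59 | 383.0 471.6 163.3 59 | 388.7 471.4 161.1 135 | 397.6 473.6 160.8 138 | 406.7 471.7 161.0 137 | 415.3 476.5 165.4 92 | 419.3 478.1 168.2 88 |
```

View pics/w1.png

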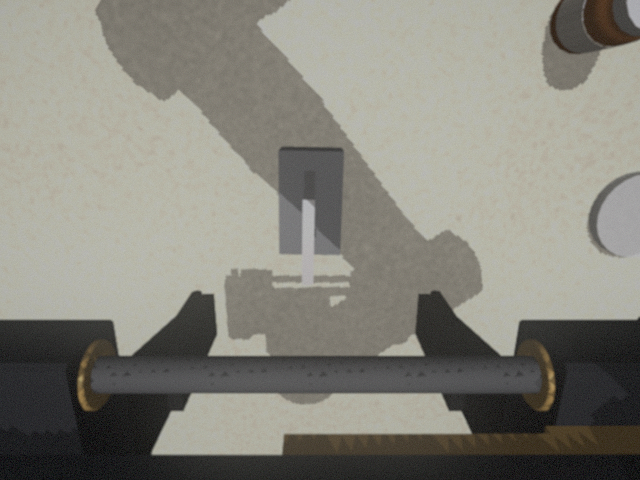

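The wrist view shows the gauge's top edge (308,240) between the open fingers. The blade top reads about 160 mm and the gauge top is at about (0.534, -0.2645). I go down and grip across the faces.

Call:
{"fn": "play_rows", "kwargs": {"commands": [[[-0.0015,-0.0045,-0.03,0,0,-0.01,0],[-0.0015,-0.0045,-0.06,0,0,-0.01,0],[-0.0015,-0.0045,-0.09,0,0,-0.01,0],[-0.0015,-0.0045,-0.12,0,0,-0.01,0],[-0.0015,-0.0045,-0.134,0,0,-0.01,0]]]}}

```text
time_s: 1.65
tcp_pos: [0.5288, -0.268, 0.1301]
ee_rot: [[-0.672, 0.741, -0.006], [0.741, 0.672, 0.002], [0.005, -0.003, -1.0]]
wrist_force: [0.1, 0.6, 0.9]
gripper_width: 1.0
```

Call:
{"fn": "play_rows", "kwargs": {"commands": [[[0,0,0,0,0,0,0.6],[0,0,0,0,0,0,0.8],[0,0,0,0,0,0,1],[0,0,0,0,0,0,1],[0,0,0,0,0,0,1]]]}}

```text
time_s: 2.15
tcp_pos: [0.532, -0.2679, 0.1344]
ee_rot: [[-0.673, 0.74, 0.002], [0.74, 0.673, -0.0], [-0.002, 0.001, -1.0]]
wrist_force: [-0.0, -0.9, 0.6]
gripper_width: 0.629
```

Call:
{"fn": "play_rows", "kwargs": {"commands": [[[0,0,0,0,0,0,1],[0,0,0,0,0,0,1],[0,0,0,0,0,0,1],[0,0,0,0,0,0,1],[0,0,0,0,0,0,1]]]}}

```text
time_s: 2.65
tcp_pos: [0.5316, -0.2677, 0.1334]
ee_rot: [[-0.673, 0.74, -0.0], [0.74, 0.673, 0.0], [0.0, -0.0, -1.0]]
wrist_force: [0.1, 0.5, -0.9]
gripper_width: 0.174
```

Call:
{"fn": "play_rows", "kwargs": {"commands": [[[0.002,0.003,0,0,0,0,0.83],[0.002,0.003,0,0,0,0,0.83],[0.002,0.003,0,0,0,0,1],[0.002,0.003,0,0,0,0,1],[0.002,0.003,0,0,0,0,1]]]}}

```text
time_s: 3.15
tcp_pos: [0.5335, -0.2647, 0.1334]
ee_rot: [[-0.673, 0.74, -0.0], [0.74, 0.673, 0.0], [0.0, -0.0, -1.0]]
wrist_force: [0.3, -0.3, 0.4]
gripper_width: 0.09
```

Call:
{"fn": "play_rows", "kwargs": {"commands": [[[0,0,0,0,0,0,1],[0,0,0,0,0,0,1],[0,0,0,0,0,0,1]]]}}

```text
time_s: 3.45
tcp_pos: [0.5336, -0.2647, 0.1334]
ee_rot: [[-0.673, 0.74, 0.0], [0.74, 0.673, 0.0], [0.0, 0.0, -1.0]]
wrist_force: [0.4, -0.7, 0.6]
gripper_width: 0.087
```

The grip holds at 7.6 mm with no side load. Now I lift, then carry over the bottle while turning +109.7°.

Call:
{"fn": "play_rows", "kwargs": {"commands": [[[0,0,0.01,0,0,0,1],[0,0,0.04,0,0,0,1],[0,0,0.08,0,0,0,1],[0,0,0.12,0,0,0,1],[0,0,0.14,0,0,0,1]]]}}

```text
time_s: 3.95
tcp_pos: [0.5347, -0.2653, 0.2783]
ee_rot: [[-0.673, 0.74, 0.006], [0.74, 0.673, -0.003], [-0.006, 0.003, -1.0]]
wrist_force: [-0.1, -0.2, -2.2]
gripper_width: 0.095
```

Call:
{"fn": "play_rows", "kwargs": {"commands": [[[0.008,0.03,0,0,0,0.13,1],[0.016,0.06,0,0,0,0.27,1],[0.024,0.09,0,0,0,0.41,1],[0.032,0.125,0,0,0,0.55,1],[0.04,0.16,0,0,0,0.69,1]]]}}

```text
time_s: 4.45
tcp_pos: [0.5735, -0.1035, 0.2739]
ee_rot: [[-0.991, 0.137, 0.0], [0.137, 0.991, 0.0], [-0.0, 0.0, -1.0]]
wrist_force: [1.1, -0.1, -2.2]
gripper_width: 0.09
```

Call:
{"fn": "play_rows", "kwargs": {"commands": [[[0.008,0.03,0,0,0,0.14,1],[0.016,0.06,0,0,0,0.28,1],[0.024,0.09,0,0,0,0.42,1],[0.032,0.125,0,0,0,0.55,1],[0.04,0.16,0,0,0,0.69,1]]]}}

```text
time_s: 4.95
tcp_pos: [0.6135, 0.0565, 0.2738]
ee_rot: [[-0.851, -0.525, -0.0], [-0.525, 0.851, 0.0], [-0.0, 0.0, -1.0]]
wrist_force: [0.6, -0.3, -0.8]
gripper_width: 0.086
```

Call:
{"fn": "play_rows", "kwargs": {"commands": [[[0.009,0.033,0,0,0,0.14,1],[0.018,0.066,0,0,0,0.28,1],[0.027,0.1,0,0,0,0.41,1],[0.036,0.134,0,0,0,0.535,1],[0.036,0.134,0,0,0,0.535,1]]]}}

```text
time_s: 5.45
tcp_pos: [0.6499, 0.1933, 0.2723]
ee_rot: [[-0.465, -0.885, -0.001], [-0.885, 0.465, 0.001], [-0.0, 0.001, -1.0]]
wrist_force: [-0.6, -0.2, -1.5]
gripper_width: 0.09
```

```bash
cat > m4.py <<'E'
from h import *
import sys
k=sys.argv[1]
s=r.sense(); print(s["tcp_pos"].round(4),s["ee_rot"].round(3).tolist(),s["joints"].round(1),s["time_s"],s["wrist_force"].round(2),s["gripper_width"])
for n in("wrist","side","top"):
    c=cap(n); save(c,f"{n}{k}.png"); np.savez(f"{n}{k}.npz",**{q:c[q] for q in("image","range_z","intrinsics","k1","E")})
a=cv2.imread(f"pics/wrist{k}.png");b=cv2.imread(f"pics/side{k}.png")
x=cv2.resize(b[150:390,200:440],(480,480),interpolation=cv2.INTER_CUBIC)
A=np.hstack([a,x]); cv2.imwrite(f"pics/mix{k}.png",cv2.resize(A,(800,343)))
E
python3 m4.py 2
```

```text
[0.6499 0.1933 0.2723] [[-0.465, -0.885, -0.001], [-0.885, 0.465, 0.001], [-0.0, 0.001, -1.0]] [ 30.2  25.9  13.6  -0.1 -77.7 -57.9] 5.45 [-0.6  -0.17 -1.51] 0.0897971917483301
```

View pics/mix2.png

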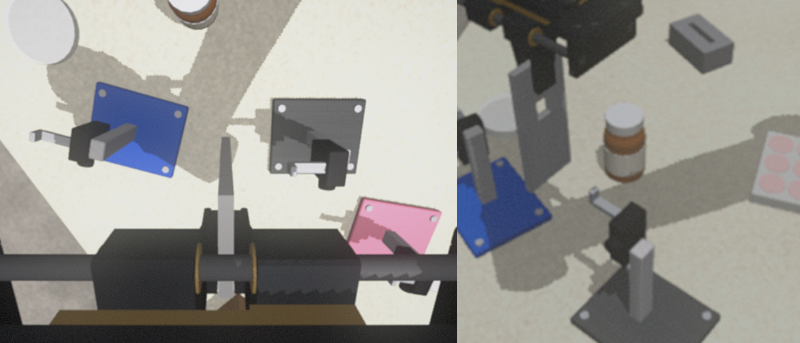

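The left half is the wrist view: dark stand base at about (318,135), with its hook pointing left at (305,170). The right half is the side view: the plate's plain face is towards the dark post, as needed, and the eye is visible at (541,107). Next I measure the stand frame and the gauge's lateral offset.

```bash
cat > m5.py <<'E'
from h import *
def L(n):
    c=dict(np.load(n+".npz")); c["k1"]=float(c["k1"]); return c
v,u=np.mgrid[0:480,0:640]; uv=np.c_[u.ravel(),v.ravel()]
d=np.array([np.cos(np.radians(-28)),np.sin(np.radians(-28))]); e=np.array([-d[1],d[0]])
for n in("wrist2","top0","side0"):
    c=L(n); P=pts(c,uv); g=c["image"].reshape(-1,3).astype(int).max(1); ok=(c["range_z"].ravel()>0)
    f=ok&(np.abs(P[:,:2]@d-.35)<.15)&(np.abs(P[:,:2]@e-.472)<.09)
    sat=np.ptp(c["image"].reshape(-1,3).astype(int),axis=1)
    # base edges: contour of dark mask -> plane .012
    m=(f&(P[:,2]<.02)&(P[:,2]>.004)&(sat<25)&(g<(95 if n!="wrist2" else 110))).reshape(480,640).astype(np.uint8)
    m=cv2.morphologyEx(cv2.morphologyEx(m,2,np.ones((3,3))),3,np.ones((5,5)))
    cs=max(cv2.findContours(m,0,1)[0],key=cv2.contourArea).reshape(-1,2); q=onplane(c,cs,.012)[:,:2]
    rc=cv2.minAreaRect((q*1000).astype(np.float32)); l,t=q@d*1e3,q@e*1e3
    print(n,"base",np.round(rc[1],1),round(rc[2],2),"along",l.min().round(1),l.max().round(1),"lat",t.min().round(1),t.max().round(1))
    w=f&(P[:,2]>.15)&(P[:,2]<.18); lit=w&(g>95)
    l,t,z=P[lit][:,:2]@d*1e3,P[lit][:,:2]@e*1e3,P[lit][:,2]*1e3
    b=(l>391)&(l<411)&(z<166); line=cv2.fitLine(P[lit][b][:,:2].astype(np.float32),cv2.DIST_HUBER,0,.001,.001).ravel()
    print(" blade z",np.percentile(z[b],[25,50,75]).round(1),"lat",np.percentile(t[b],[5,50,95]).round(1),"ang",np.degrees(np.arctan2(line[1],line[0])).round(1),b.sum(),"tip along",l.max().round(1),"lipz",np.percentile(z[l>417],[50,90]).round(1) if (l>417).any() else "")
    k=w&(g<75); print(" carriage along",np.percentile(P[k][:,:2]@d*1e3,[1,50,99]).round(1),"lat",np.percentile(P[k][:,:2]@e*1e3,[1,50,99]).round(1),"ztop",np.percentile(P[k][:,2]*1e3,[80,95]).round(1))
s=L("side2"); P=pts(s,uv); ok=(s["range_z"].ravel()>0)
tcp=np.array([.6499,.1933]); D=np.array([.885,-.465]); D/=np.hypot(*D); Ee=np.array([-D[1],D[0]])
rel=P[:,:2]-tcp; k=ok&(np.abs(rel@D)<.02)&(np.abs(rel@Ee)<.045)&(P[:,2]>.16)&(P[:,2]<.25)
t=rel[k]@Ee*1e3; print("gauge in tool: lat",np.percentile(t,[1,50,99]).round(1),"normal",np.percentile(rel[k]@D*1e3,[10,50,90]).round(1),k.sum())
line=cv2.fitLine(P[k][:,:2].astype(np.float32),cv2.DIST_HUBER,0,.001,.001).ravel(); print("plate ang",np.degrees(np.arctan2(line[1],line[0])))
k2=ok&(np.abs(rel@D)<.02)&(np.abs(rel@Ee)<.045)&(P[:,2]>.1)&(P[:,2]<.26); print("bottom z",np.percentile(P[k2][:,2],[.5,1]))
# eye: hole pixels in a filled plate mask
m=k2.reshape(480,640).astype(np.uint8); cs,h=cv2.findContours(m,cv2.RETR_CCOMP,1)
o,_=rays(s,[[0,0]])
for cn,hh in zip(cs,h[0]):
    if hh[3]>=0 and cv2.contourArea(cn)>15:
        o,dr=rays(s,cn.reshape(-1,2)); nn=np.array([*D,0]); p0=np.array([*(tcp-D*.004),.2]); tt=((p0-o)@nn)/(dr@nn); H=o+dr*tt[:,None]
        a=(H[:,:2]-tcp)@Ee*1e3; print("eye lat",a.min().round(1),a.max().round(1),"z",(H[:,2].min()*1e3).round(1),(H[:,2].max()*1e3).round(1))
E
python3 m5.py
```

```text
wrist2 base [ 67.3 127.3] 62.38 along 292.6 419.9 lat 418.3 486.4
 blade z [159.1 159.7 160.1] lat [469.2 473.4 478.8] ang -27.9 460 tip along 489.0 lipz [169.2 172.7]
 carriage along [370.8 387.9 389.1] lat [455.8 459.7 489.6] ztop [163.6 164.4]
top0 base [110.3 129.9] 62.35 along 287.3 417.5 lat 415.8 526.1
 blade z [158.9 160.2 161.4] lat [468.  472.  476.8] ang -27.1 59 tip along 423.2 lipz [171.6 174.4]
 carriage along [367.5 377.7 418.2] lat [453.6 470.1 497.5] ztop [166.1 167.3]
side0 base [110.1 129.6] 62.08 along 284.4 414.0 lat 421.4 531.5
 blade z [159.2 160.  160.7] lat [469.6 475.3 479. ] ang -15.8 96 tip along 421.8 lipz [171.4 172.8]
 carriage along [365.  372.2 384.1] lat [458.7 479.1 492.4] ztop [164.9 165.6]
gauge in tool: lat [-31.9   1.4  28.1] normal [-5.5 -4.7 -2.1] 1665
plate ang 60.97524
bottom z [0.1512324  0.15221948]
eye lat -7.2 7.6 z 241.3 257.3
```

Stand origin is at about (0.564, 0.2375) with yaw -27.7° and blade top about 160 mm. The tool is already aligned to within about 1 mm. Now I descend in front of the hook to eye height and check.

Call:
{"fn": "play_rows", "kwargs": {"commands": [[[0,0,-0.03,0,0,0,1],[0,0,-0.06,0,0,0,1],[0,0,-0.083,0,0,0,1],[-0.016,0.0085,-0.083,0,0,0,1],[-0.03,0.0155,-0.083,0,0,0,1]]]}}

```text
time_s: 6.1
tcp_pos: [0.6187, 0.2029, 0.1895]
ee_rot: [[-0.472, -0.881, -0.002], [-0.881, 0.472, -0.001], [0.002, 0.001, -1.0]]
wrist_force: [0.7, 1.0, -0.6]
gripper_width: 0.092
```

Call:
{"fn": "play_rows", "kwargs": {"commands": [[[0,0,0,0,0,0,1],[0,0,0,0,0,0,1]]]}}

```text
time_s: 6.3
tcp_pos: [0.6199, 0.2039, 0.1914]
ee_rot: [[-0.47, -0.882, 0.001], [-0.882, 0.47, 0.0], [-0.001, -0.001, -1.0]]
wrist_force: [1.1, 0.2, -1.8]
gripper_width: 0.092
```

```bash
python3 m4.py 3
python3 - <<'E'
import cv2,numpy as np
s=cv2.imread("pics/side3.png");t=cv2.imread("pics/top3.png")
a=cv2.resize(s[230:350,250:370],(480,480),interpolation=2);b=cv2.resize(t[180:280,200:300],(480,480),interpolation=2)
cv2.imwrite("pics/c3.png",cv2.resize(np.hstack([a,b]),(800,400)))
E
```

```text
[0.6199 0.2039 0.1914] [[-0.47, -0.882, 0.001], [-0.882, 0.47, 0.0], [-0.001, -0.001, -1.0]] [ 32.4  25.9   2.    0.  -66.  -60.5] 6.3 [ 1.08  0.16 -1.79] 0.09185778261571731
```

View pics/c3.png

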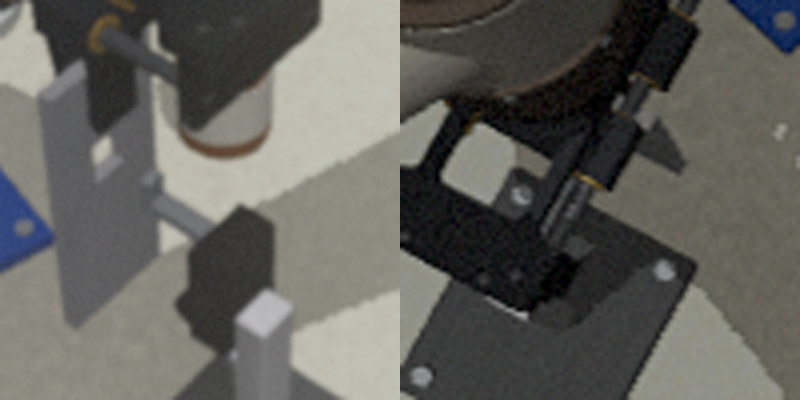

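Side crop: the eye is at (102,160) and the lip at (152,185), with the blade running to (200,230), so it looks roughly in line. I get a numeric check from the same camera before inserting.

```bash
cat > m6.py <<'E'
from h import *
import sys
k=sys.argv[1]; v,u=np.mgrid[0:480,0:640]; uv=np.c_[u.ravel(),v.ravel()]
s=r.sense(); tcp=s["tcp_pos"]; a=np.radians(-27.7); d=np.array([np.cos(a),np.sin(a)]); e=np.array([-d[1],d[0]]); O=np.array([.564,.2375])
print("tcp along,lat,z",((tcp[:2]-O)@d*1e3).round(1),((tcp[:2]-O)@e*1e3).round(1),tcp[2].round(4),"yaw",np.degrees(np.arctan2(s["ee_rot"][1,1],s["ee_rot"][0,1])).round(2)-180,"t",s["time_s"],"F",s["wrist_force"].round(2))
c=dict(np.load(f"side{k}.npz")); c["k1"]=float(c["k1"]); P=pts(c,uv); ok=c["range_z"].ravel()>0
l=(P[:,:2]-O)@d*1e3; t=(P[:,:2]-O)@e*1e3; z=P[:,2]*1e3; g=c["image"].reshape(-1,3).astype(int).max(1)
lt=(tcp[:2]-O)@d*1e3
pl=ok&(abs(l-lt)<14)&(abs(t)<45)&(z>50)&(z<tcp[2]*1e3-3)
print("plate along",np.percentile(l[pl],[10,50,90]).round(1),"lat",np.percentile(t[pl],[1,99]).round(1),"bottom",np.percentile(z[pl],1).round(1))
b=ok&(l>6)&(l<26)&(abs(t)<12)&(z>150)&(z<168); print("blade lat",np.percentile(t[b],[5,50,95]).round(1),"z",np.percentile(z[b],[50,80]).round(1),b.sum())
m=(ok&(abs(l-lt)<14)&(abs(t)<45)&(z>50)&(z<tcp[2]*1e3+40)).reshape(480,640).astype(np.uint8)
cs,h=cv2.findContours(m,cv2.RETR_CCOMP,1)
for cn,hh in zip(cs,h[0]):
    if hh[3]>=0 and cv2.contourArea(cn)>10:
        o,dr=rays(c,cn.reshape(-1,2)); nn=np.array([*d,0]); p0=np.array([*(O+d*(lt/1e3-.004)),.2]); H=o+dr*(((p0-o)@nn)/(dr@nn))[:,None]
        q=(H[:,:2]-O)@e*1e3; print("eye lat",q.min().round(1),q.max().round(1),"z",(H[:,2].min()*1e3).round(1),(H[:,2].max()*1e3).round(1))
E
python3 m6.py 3
```

```text
tcp along,lat,z 65.3 -3.5 0.1908 yaw -28.069999999999993 t 6.45 F [-0.1  -0.57 -2.31]
plate along [59.3 60.1 63.2] lat [-33.   26.9] bottom 70.4
blade lat [-5.4  1.3  4.6] z [160.  160.9] 104
eye lat -7.4 5.5 z 162.1 175.4
eye lat -10.1 -0.2 z 176.6 185.8
eye lat -16.4 -2.6 z 175.9 189.5
eye lat -15.3 -0.9 z 187.1 196.6
```

Same-camera result: plate centre lateral -3.2 mm against the blade at about 0, and the eye is about 1.5 mm high. I correct both and advance to just short of the lip.

Call:
{"fn": "play_rows", "kwargs": {"commands": [[[0.0015,0.003,-0.0015,0,0,0,1],[-0.004,0.006,-0.0015,0,0,0,1],[-0.01,0.009,-0.0015,0,0,0,1],[-0.0135,0.011,-0.0015,0,0,0,1],[-0.0135,0.011,-0.0015,0,0,0,1]]]}}

```text
time_s: 6.95
tcp_pos: [0.6054, 0.2163, 0.1891]
ee_rot: [[-0.469, -0.883, -0.0], [-0.883, 0.469, 0.0], [-0.0, 0.0, -1.0]]
wrist_force: [-0.3, 0.1, -1.0]
gripper_width: 0.087
```

Call:
{"fn": "play_rows", "kwargs": {"commands": [[[0,0,0,0,0,0,1],[0,0,0,0,0,0,1]]]}}

```text
time_s: 7.15
tcp_pos: [0.6061, 0.2158, 0.189]
ee_rot: [[-0.469, -0.883, 0.0], [-0.883, 0.469, 0.0], [-0.0, -0.0, -1.0]]
wrist_force: [0.7, -0.1, -1.1]
gripper_width: 0.087
```

```bash
python3 m4.py 4;python3 m6.py 4
```

```text
[0.6061 0.2158 0.189 ] [[-0.469, -0.883, 0.0], [-0.883, 0.469, 0.0], [-0.0, -0.0, -1.0]] [ 34.   25.2   0.4   0.  -65.3 -62. ] 7.15 [ 0.66 -0.11 -1.11] 0.08683204249897493
tcp along,lat,z 47.5 0.3 0.1889 yaw -28.00999999999999 t 7.3 F [-0.31 -1.11 -1.29]
plate along [41.5 42.3 45.6] lat [-29.2  30.7] bottom 68.4
blade lat [-5.4  1.3  4.5] z [159.9 160.8] 108
eye lat -6.0 8.7 z 158.8 172.4
eye lat -13.4 0.9 z 172.7 189.4
eye lat -22.5 -11.5 z 172.0 184.3
```

Call:
{"fn": "play_rows", "kwargs": {"commands": [[[-0.0015,0.0008,0,0,0,0,1],[-0.003,0.0016,0,0,0,0,1],[-0.0045,0.0024,0,0,0,0,1],[-0.006,0.0032,0,0,0,0,1],[-0.0075,0.004,0,0,0,0,1]]]}}

```text
time_s: 7.8
tcp_pos: [0.5984, 0.2199, 0.189]
ee_rot: [[-0.469, -0.883, 0.0], [-0.883, 0.469, 0.0], [-0.0, -0.0, -1.0]]
wrist_force: [-0.6, -0.0, -1.3]
gripper_width: 0.092
```

Call:
{"fn": "play_rows", "kwargs": {"commands": [[[-0.0004,0.0002,0,0,0,0,1],[-0.0008,0.0004,0,0,0,0,1],[-0.0013,0.0007,0,0,0,0,1],[-0.0018,0.0009,0,0,0,0,1],[-0.0018,0.0009,0,0,0,0,1]]]}}

```text
time_s: 8.3
tcp_pos: [0.5968, 0.2207, 0.1889]
ee_rot: [[-0.47, -0.883, 0.0], [-0.883, 0.47, 0.0], [-0.0, 0.0, -1.0]]
wrist_force: [-0.1, 0.4, -1.2]
gripper_width: 0.088
```

No contact, and the plate's back face should now be past the lip's front. I continue slowly.

Call:
{"fn": "play_rows", "kwargs": {"commands": [[[-0.0013,0.0007,0,0,0,0,1],[-0.0026,0.0014,0,0,0,0,1],[-0.004,0.0021,0,0,0,0,1],[-0.0053,0.0028,0,0,0,0,1],[-0.0053,0.0028,0,0,0,0,1]]]}}

```text
time_s: 8.8
tcp_pos: [0.5913, 0.2236, 0.1889]
ee_rot: [[-0.469, -0.883, -0.0], [-0.883, 0.469, 0.0], [-0.0, 0.0, -1.0]]
wrist_force: [-0.7, -0.7, -1.9]
gripper_width: 0.087
```

Call:
{"fn": "play_rows", "kwargs": {"commands": [[[-0.0013,0.0007,0,0,0,0,1],[-0.0026,0.0014,0,0,0,0,1],[-0.004,0.0021,0,0,0,0,1],[-0.0053,0.0028,0,0,0,0,1],[-0.0053,0.0028,0,0,0,0,1]]]}}

```text
time_s: 9.3
tcp_pos: [0.586, 0.2264, 0.189]
ee_rot: [[-0.469, -0.883, -0.0], [-0.883, 0.469, 0.0], [-0.0, 0.0, -1.0]]
wrist_force: [-0.4, 0.9, -1.3]
gripper_width: 0.09
```

```bash
python3 m4.py 5;python3 m6.py 5;python3 - <<'E'
import cv2
cv2.imwrite("pics/c5.png",cv2.resize(cv2.imread("pics/side5.png")[230:350,250:370],(500,500),interpolation=2))
E
```

```text
[0.586  0.2264 0.189 ] [[-0.469, -0.883, -0.0], [-0.883, 0.469, 0.0], [-0.0, 0.0, -1.0]] [ 35.9  23.7  -1.9  -0.  -64.4 -63.9] 9.3 [-0.42  0.88 -1.3 ] 0.09033744135175707
tcp along,lat,z 24.9 0.4 0.1889 yaw -28.0 t 9.45 F [-0.01 -0.04 -1.24]
plate along [18.7 19.6 23.5] lat [-28.4  30.9] bottom 69.1
blade lat [-9.7  0.4 10. ] z [159.7 160.7] 151
```

View pics/c5.png

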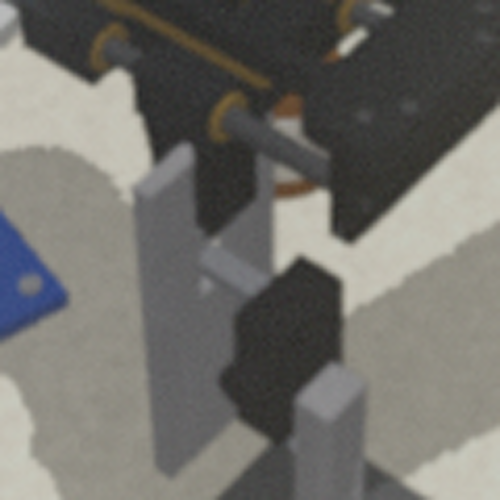

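The blade (235,270) goes through the eye behind the lip and clears it. I go on back towards the carriage, feeling for contact near the end.

Call:
{"fn": "play_rows", "kwargs": {"commands": [[[-0.003,0.0016,0,0,0,0,1],[-0.006,0.0032,0,0,0,0,1],[-0.009,0.0048,0,0,0,0,1],[-0.012,0.0064,0,0,0,0,1],[-0.014,0.0074,0,0,0,0,1]]]}}

```text
time_s: 9.95
tcp_pos: [0.5718, 0.2339, 0.189]
ee_rot: [[-0.469, -0.883, 0.0], [-0.883, 0.469, 0.0], [-0.0, 0.0, -1.0]]
wrist_force: [-0.7, -0.3, -1.0]
gripper_width: 0.093
```

Call:
{"fn": "play_rows", "kwargs": {"commands": [[[-0.0005,0.0003,0,0,0,0,1],[-0.001,0.0006,0,0,0,0,1],[-0.001,0.0006,0,0,0,0,1]]]}}

```text
time_s: 10.25
tcp_pos: [0.5712, 0.2343, 0.1889]
ee_rot: [[-0.47, -0.883, 0.0], [-0.883, 0.47, 0.0], [-0.0, -0.0, -1.0]]
wrist_force: [-0.3, 0.6, -1.1]
gripper_width: 0.089
```

Call:
{"fn": "play_rows", "kwargs": {"commands": [[[-0.0005,0.0003,0,0,0,0,1],[-0.001,0.0006,0,0,0,0,1],[-0.001,0.0006,0,0,0,0,1]]]}}

```text
time_s: 10.55
tcp_pos: [0.5702, 0.2349, 0.1889]
ee_rot: [[-0.47, -0.883, -0.0], [-0.883, 0.47, -0.0], [0.0, 0.0, -1.0]]
wrist_force: [-0.2, 0.6, -0.9]
gripper_width: 0.086
```

Call:
{"fn": "play_rows", "kwargs": {"commands": [[[-0.0005,0.0003,0,0,0,0,1],[-0.001,0.0006,0,0,0,0,1],[-0.001,0.0006,0,0,0,0,1]]]}}

```text
time_s: 10.85
tcp_pos: [0.5691, 0.2355, 0.1889]
ee_rot: [[-0.47, -0.883, -0.0], [-0.883, 0.47, 0.0], [-0.0, 0.0, -1.0]]
wrist_force: [0.6, -0.2, -1.6]
gripper_width: 0.09
```

Call:
{"fn": "play_rows", "kwargs": {"commands": [[[-0.0003,0.0002,0,0,0,0,1],[-0.0006,0.0003,0,0,0,0,1],[-0.0006,0.0003,0,0,0,0,1]]]}}

```text
time_s: 11.15
tcp_pos: [0.5685, 0.2359, 0.1889]
ee_rot: [[-0.469, -0.883, 0.0], [-0.883, 0.469, 0.0], [-0.0, 0.0, -1.0]]
wrist_force: [0.6, -0.5, -1.2]
gripper_width: 0.089
```

Call:
{"fn": "play_rows", "kwargs": {"commands": [[[-0.0003,0.0002,0,0,0,0,1],[-0.0006,0.0003,0,0,0,0,1],[-0.0006,0.0003,0,0,0,0,1]]]}}

```text
time_s: 11.45
tcp_pos: [0.5684, 0.2359, 0.1889]
ee_rot: [[-0.469, -0.883, 0.001], [-0.883, 0.469, -0.0], [-0.0, -0.001, -1.0]]
wrist_force: [1.8, -1.5, -2.2]
gripper_width: 0.09
```

The plate touches the carriage at about 2.3 N. I back off 0.5 mm and lower towards the blade.

Call:
{"fn": "play_rows", "kwargs": {"commands": [[[0.0006,-0.0003,0,0,0,0,1],[0.0006,-0.0003,-0.003,0,0,0,1],[0.0006,-0.0003,-0.006,0,0,0,1],[0.0006,-0.0003,-0.009,0,0,0,1],[0.0006,-0.0003,-0.011,0,0,0,1]]]}}

```text
time_s: 11.95
tcp_pos: [0.5685, 0.2358, 0.1775]
ee_rot: [[-0.469, -0.883, -0.0], [-0.883, 0.469, -0.0], [0.0, 0.0, -1.0]]
wrist_force: [1.0, -0.8, -2.0]
gripper_width: 0.085
```

Call:
{"fn": "play_rows", "kwargs": {"commands": [[[0,0,-0.0005,0,0,0,1],[0,0,-0.001,0,0,0,1],[0,0,-0.001,0,0,0,1]]]}}

```text
time_s: 12.25
tcp_pos: [0.5685, 0.2358, 0.1768]
ee_rot: [[-0.47, -0.883, -0.0], [-0.883, 0.47, -0.0], [0.0, 0.0, -1.0]]
wrist_force: [-0.0, -0.6, -2.3]
gripper_width: 0.089
```

Call:
{"fn": "play_rows", "kwargs": {"commands": [[[0,0,-0.0005,0,0,0,1],[0,0,-0.001,0,0,0,1],[0,0,-0.001,0,0,0,1]]]}}

```text
time_s: 12.55
tcp_pos: [0.5686, 0.2358, 0.1759]
ee_rot: [[-0.47, -0.883, -0.0], [-0.883, 0.47, 0.0], [-0.0, 0.0, -1.0]]
wrist_force: [0.7, -0.8, -0.4]
gripper_width: 0.089
```

Call:
{"fn": "play_rows", "kwargs": {"commands": [[[0,0,-0.0005,0,0,0,1],[0,0,-0.001,0,0,0,1],[0,0,-0.001,0,0,0,1]]]}}

```text
time_s: 12.85
tcp_pos: [0.5686, 0.2358, 0.175]
ee_rot: [[-0.469, -0.883, 0.0], [-0.883, 0.469, 0.0], [-0.0, -0.0, -1.0]]
wrist_force: [0.6, 0.6, -0.4]
gripper_width: 0.088
```

Call:
{"fn": "play_rows", "kwargs": {"commands": [[[0,0,-0.0005,0,0,0,1],[0,0,-0.001,0,0,0,1],[0,0,-0.001,0,0,0,1]]]}}

```text
time_s: 13.15
tcp_pos: [0.5686, 0.2358, 0.1741]
ee_rot: [[-0.469, -0.883, 0.0], [-0.883, 0.469, 0.0], [-0.0, -0.0, -1.0]]
wrist_force: [-0.1, 0.5, 0.5]
gripper_width: 0.09
```

Call:
{"fn": "play_rows", "kwargs": {"commands": [[[0,0,-0.0005,0,0,0,1],[0,0,-0.001,0,0,0,1],[0,0,-0.001,0,0,0,1],[0,0,-0.001,0,0,0,1]]]}}

```text
time_s: 13.55
tcp_pos: [0.5686, 0.2358, 0.1731]
ee_rot: [[-0.469, -0.883, 0.0], [-0.883, 0.469, 0.0], [-0.0, -0.0, -1.0]]
wrist_force: [-0.8, 0.1, 2.1]
gripper_width: 0.086
```

The blade bears about 3.5 N, so its top is at about 160 mm. I ease up to balance the weight, then open slightly so the front finger stays clear of the lip.

Call:
{"fn": "play_rows", "kwargs": {"commands": [[[0,0,0.0006,0,0,0,1],[0,0,0.0013,0,0,0,1],[0,0,0.0013,0,0,0,1]]]}}

```text
time_s: 13.85
tcp_pos: [0.5686, 0.2358, 0.1742]
ee_rot: [[-0.47, -0.883, 0.0], [-0.883, 0.47, 0.0], [-0.0, 0.0, -1.0]]
wrist_force: [-0.5, -0.1, 0.3]
gripper_width: 0.092
```

Call:
{"fn": "play_rows", "kwargs": {"commands": [[[0,0,0,0,0,0,0.88],[0,0,0,0,0,0,0.85],[0,0,0,0,0,0,0.82],[0,0,0,0,0,0,0.8],[0,0,0,0,0,0,0.8]]]}}

```text
time_s: 14.35
tcp_pos: [0.5686, 0.2358, 0.1741]
ee_rot: [[-0.47, -0.883, -0.0], [-0.883, 0.47, -0.0], [0.0, 0.0, -1.0]]
wrist_force: [0.0, -0.0, 0.2]
gripper_width: 0.193
```

```bash
python3 m4.py 6;python3 m6.py 6;python3 - <<'E'
import cv2
cv2.imwrite("pics/c6.png",cv2.resize(cv2.imread("pics/side6.png")[230:350,250:370],(500,500),interpolation=2))
E
```

```text
[0.5686 0.2358 0.1741] [[-0.47, -0.883, -0.0], [-0.883, 0.47, -0.0], [0.0, 0.0, -1.0]] [ 37.6  23.2  -5.    0.  -61.8 -65.6] 14.35 [ 0.03 -0.03  0.16] 0.19311313216439635
tcp along,lat,z 4.8 0.6 0.1742 yaw -28.00999999999999 t 14.5 F [-0.03 -0.65 -0.59]
plate along [-4.8 -0.1  4.4] lat [-28.3  30.9] bottom 54.2Traceback (most recent call last):
  File "m6.py", line 11, in <module>
    b=ok&(l>6)&(l<26)&(abs(t)<12)&(z>150)&(z<168); print("blade lat",np.percentile(t[b],[5,50,95]).round(1),"z",np.percentile(z[b],[50,80]).round(1),b.sum())
                                                                     ~~~~~~~~~~~~~^^^^^^^^^^^^^^^^
    return _quantile_unchecked(
        a, q, axis, out, overwrite_input, method, keepdims, weights)
    return _ureduce(a,
                    func=_quantile_ureduce_func,
    ...<5 lines>...
                    overwrite_input=overwrite_input,
                    method=method)
    r = func(a, **kwargs)
    result = _quantile(arr,
                       quantiles=q,
    ...<2 lines>...
                       out=out,
                       weights=wgt)
    slices_having_nans = np.isnan(arr[-1, ...])
                                  ~~~^^^^^^^^^
IndexError: index -1 is out of bounds for axis 0 with size 0
```

View pics/c6.png

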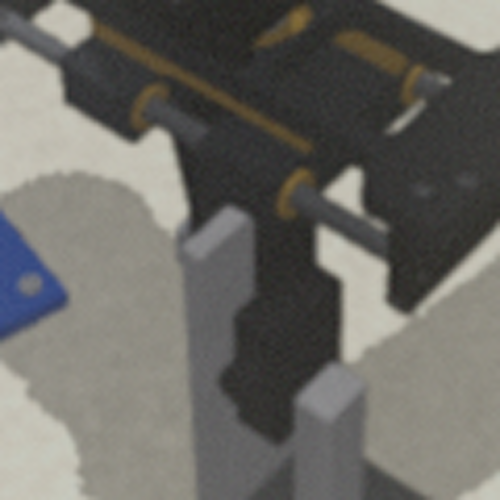

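The plate stands free between the opened fingers, against the carriage. Now I withdraw straight up.

Call:
{"fn": "play_rows", "kwargs": {"commands": [[[0,0,0.008,0,0,0,0.78],[0,0,0.018,0,0,0,0.76],[0,0,0.03,0,0,0,0.74],[0,0,0.045,0,0,0,0.74],[0,0,0.065,0,0,0,0.74]]]}}

```text
time_s: 15.0
tcp_pos: [0.5684, 0.2357, 0.2404]
ee_rot: [[-0.47, -0.883, -0.0], [-0.883, 0.47, -0.0], [0.0, 0.0, -1.0]]
wrist_force: [0.2, 0.4, 0.1]
gripper_width: 0.263
```

Call:
{"fn": "play_rows", "kwargs": {"commands": [[[0,0,0.03,0,0,0,0.74],[-0.02,-0.04,0.06,0,0,0,0.74],[-0.04,-0.08,0.09,0,0,0,0.74],[-0.06,-0.12,0.09,0,0,0,0.74],[-0.08,-0.16,0.09,0,0,0,0.74]]]}}

```text
time_s: 15.5
tcp_pos: [0.4881, 0.0745, 0.3322]
ee_rot: [[-0.469, -0.883, 0.005], [-0.883, 0.469, 0.002], [-0.004, -0.003, -1.0]]
wrist_force: [1.3, 0.2, -1.0]
gripper_width: 0.256
```

Call:
{"fn": "play_rows", "kwargs": {"commands": [[[-0.02,-0.04,0,0,0,0,0.74],[-0.03,-0.06,0,0,0,0,0.74],[-0.03,-0.06,0,0,0,0,0.74],[-0.03,-0.06,0,0,0,0,0.74],[-0.03,-0.06,0,0,0,0,0.74]]]}}

```text
time_s: 16.0
tcp_pos: [0.4591, 0.0164, 0.3297]
ee_rot: [[-0.469, -0.883, 0.001], [-0.883, 0.469, 0.0], [-0.001, -0.001, -1.0]]
wrist_force: [-0.7, 0.1, -0.5]
gripper_width: 0.258
```

```bash
python3 m4.py 7
python3 - <<'E'
import cv2,numpy as np
from h import *
s=cv2.imread("pics/side7.png");t=cv2.imread("pics/top7.png")
a=cv2.resize(s[230:390,240:400],(480,480),interpolation=2);b=cv2.resize(t[180:300,180:300],(480,480),interpolation=2)
cv2.imwrite("pics/c7.png",cv2.resize(np.hstack([a,b]),(800,400)))
a=np.radians(-27.7); d=np.array([np.cos(a),np.sin(a)]); e=np.array([-d[1],d[0]]); O=np.array([.564,.2375])
v,u=np.mgrid[0:480,0:640]
for n in("top7","side7"):
    c=dict(np.load(n+".npz")); c["k1"]=float(c["k1"]); P=pts(c,np.c_[u.ravel(),v.ravel()]); q=P[:,:2]-O
    k=(abs(q@d-.005)<.02)&(abs(q@e)<.045)&(P[:,2]>.18)&(P[:,2]<.21); w=P[k]
    if k.sum()>10: print(n,k.sum(),"along",np.percentile(q[k]@d*1e3,[5,50,95]).round(1),"lat",np.percentile(q[k]@e*1e3,[2,98]).round(1),"z",np.percentile(w[:,2],[50,98]).round(4),cv2.minAreaRect((w[:,:2]*1000).astype(np.float32)))
E
```

```text
[0.4591 0.0164 0.3297] [[-0.469, -0.883, 0.001], [-0.883, 0.469, 0.0], [-0.001, -0.001, -1.0]] [ 22.4   1.8 -10.4   0.  -77.8 -50.4] 16.0 [-0.7   0.05 -0.5 ] 0.2583994608554951
top7 182 along [1.  4.7 8.5] lat [-31.7  27.1] z [0.2027 0.2062] ((567.4814453125, 233.62628173828125), (60.05915832519531, 7.937051296234131), 62.04424285888672)
side7 584 along [-1.2 -0.1  6.6] lat [-28.3  30.7] z [0.1973 0.2041] ((566.654296875, 236.77874755859375), (61.6690673828125, 10.591094017028809), 61.50471878051758)
```

View pics/c7.png

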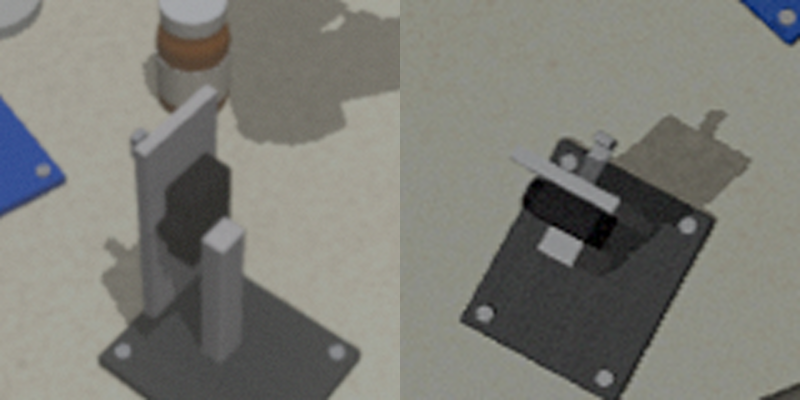

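The crop shows the plate hanging square on the hook, against the carriage (top view around (565,180)), with the fingers clear. I hand it in.

```bash
python3 -c "
from station import r
print(r.finish_job())"
```

```text
the job is handed in; nothing more can be done
None
```

The gauge is hanging by its eye on the dark stand's hook, ruled face outward and back against the carriage. The fingers are clear, and I handed the job in at about 16 s of the 69 s allowed. The interface gave no verdict.

**What I did:** I gripped the gauge across its faces, lifted it out of the holder, and turned it about 110° while carrying it over the bottle. No regrasp was needed. I threaded the eye over the lip without contact and slid back until the plate touched the carriage at about 2.3 N. I then backed off 0.5 mm and lowered until the blade carried up to about 3.6 N. That load agrees with the 160 mm blade height I measured by camera. I eased the load back to about the plate's own weight before releasing.

**Last checks, after withdrawing:**
- **Position:** The plate centre is about 4.7 mm in front of the carriage face, so its back is roughly 0.7 mm off it.
- **Squareness:** It is within about 1° of square to the hook by my measured hook direction.
- **Height:** The plate top is at about 204 mm, which is what it should be with the eye resting on the blade.
- **Upright:** It looks upright in the last pictures, but I did not measure the tilt.
- **Ruled face:** I never saw the graduations directly. I took the face with no marks as the plain one and turned that one toward the post.
- **Bystanders:** I carried the plate above the bottle and saw no sign of contact, but I did not measure the bottle, dish or well plate again at the end.

**Disagreements:** The top and side cameras differ by 2–3 mm sideways, giving the plate centre at about -2 mm and +1 mm. Both are inside the 6 mm limit. One measuring script stopped with an error just after release because the fingers hid the blade, and I used the later pictures instead.

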